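# Raise the sash of the weighing station to the pointer

### The job

Push the window (sash) of the weighing station gently up from beneath its lip with the fingers, until the lip is level with the pointer tab clamped to its left guide, and not past it. Do not grip the lip or press on its top, and leave the things on the bench where they are. Finish with the robot clear of everything and the sash resting at that height by itself.

Things in the scene. Friction and masses are not known exactly. Their poses are not given: they have to be found in the camera images.
- hood_foot (a point): Foot of the weighing station: on the bench, mid width, below the front of the sash pane. x: level, away behind the sash, square to it; y: left along the sash; z up. Dark stone slab 540 mm wide, 60 high, from 40 before the pane to 240 behind it. Guides 28 mm wide, centred 235 mm left and right, up to 520 mm, 12 mm proud of the pane. Clear sides; open top and back. 80 mm behind the pane empty.
- lip (a point): Middle of the lip's front edge, half-way up; axes as hood_foot; rises with the sash. The lip: level aluminium ledge at the foot of the sash, 400 mm long, 14 thick (underside 7 mm below this point), 45 out from the clear pane, its upper 6 mm set back 3; the pane goes up 166 mm above it. Below it, open down to the slab. Nothing over 35 mm tall stands before the middle 160 mm of its length.
- sash (a joint): Height of the sash in m: 0 = down (underside of the lip 150 mm above the bench), grows as it goes up, 0.20 at the top stop. Counterweighted: about 2 to 6 N moves it up or down, and it stays where it is left. Pane and lip weigh about 0.55 kg.
- mark (a point): Middle of the front edge of the pointer tab, half-way up; axes as hood_foot. A rigid steel tab 30 mm wide, 14 mm thick like the lip, standing out as far as the lip, clamped at some height to the left guide, 20 mm beyond the lip's left end. The lip is level with it when both points have the same height.
- reagent: Bystander, to be left alone: closed amber reagent bottle, 60 mm across and 140 mm tall, standing in front of the left end of the lip. Origin: centre of its underside.
- beaker: Bystander, to be left alone: empty glass beaker, 68 mm across and 85 mm tall, standing in front of the right end of the lip. Origin: centre of its underside.
- dish: Bystander, to be left alone: flat clear culture dish, 92 mm across and 18 mm tall, lying on the bench in front of the middle of the sash. Origin: centre of its underside.
- slidebox: Bystander, to be left alone: closed grey box for microscope slides, 85 x 100 x 32 mm, lying on the bench in front of the sash. Origin: centre of its underside.
- scoop: Bystander, to be left alone: steel spoon, 170 mm long, lying flat on the bench to the left. Origin: centre of its underside, long axis x.

How it is judged:
On the way:
1. the fingers push the lip up from beneath, the sash moving (contact force between the fingers and sash_c0 above 0.5 N and velocity of joint sash above 0.003 m/s), for 0.1 s.
At the end, for the whole second after the job is handed in: The sash rests by itself with its lip level with the pointer tab, within 8 mm; nothing else has been moved by more than 20 mm (z of lip in the frame of mark between -0.008 and 0.008 m and velocity of joint sash between -0.003 and 0.003 m/s and distance of each of reagent, beaker, dish, slidebox, scoop from where it was at the start of the episode below 0.02 m); the robot touches nothing.
It fails at once if the sash is raised more than 25 mm past the pointer (z of lip in the frame of mark above 0.025 m).
It fails at once if the lip is gripped or pressed from above (over 3 N on its upper half) (contact force between the fingers and sash_c1 above 3 N).
It fails at once if the sash is shoved (faster than 0.25 m/s) (velocity of joint sash above 0.25 m/s).
It fails at once if the lip is pushed with more than 30 N (contact force between the fingers and sash_c0 above 30 N).
It fails at once if a bystander is moved or lifted by more than 20 mm (distance of any of reagent, beaker, dish, slidebox, scoop from where it was at the start of the episode above 0.02 m).
It also fails if it takes over 40 s, if anything falls off the work surface, if the arm or the gripper's body presses on something with over 40 N, if the wrist force passes 120 N, or if a joint passes its speed limit or range.

### The arm

A 7-joint arm with a two-finger parallel gripper is mounted at the origin on the work surface. World frame = base frame: x ahead of the robot, y to its left, z up, the work surface at z = 0. Lengths are in m, angles in rad, forces in N, time in s.
With the tool pointing down it reaches from about 0.425 to 0.875 m from the base axis. Payload 4.7 kg.
Tool frame: the origin (TCP) lies midway between the tips of the shut fingers; the grasp point (between the pads) lies 19 mm behind it; z points along the fingers, y is the direction in which the jaws open and shut (so a half turn about z gives the same grasp; the last joint's range is limited). The gripper opens to 87 mm and grips with 3 to 60 N. Pads are 19 mm wide; open, the fingers measure 117 mm over their backs; the gripper's body (75 mm by 190 mm) begins 51 mm behind the grasp point.
Start: joints at [1.277, 0.321, -0.07, 1.45, 0.023, 1.371, -0.057], TCP at [0.197, -0.619, 0.223] pointing down, gripper open.
Joint ranges: [-2.86, 2.86], [-0.3, 2.09], [-1.38, 1.24], [0.06, 2.45], [-1.56, 4.7], [0.09, 2.05], [-2.69, 2.69]. Speed limits (rad/s): [2.57, 2.57, 3.14, 3.14, 3.14, 3.14, 3.14].

### API

Orientations are given as a rotation vector (axis times angle).
In Python, from bench import ctrl, optics gives the robot as it stands. The module is installed in compiled form; this text tells all that it offers.
- The arm moves only by the tool step_arm, never from a script. Its argument "deltas" is a list of rows, each a list of 7 numbers: the turn, a rotation vector about the tool's x, y, z in degrees, then the shift along the tool's x, y, z in mm, then the finger opening in mm, from 0 to 87. A call has exactly 8 rows; each row is the pose to reach, as a shift and turn from the pose commanded when the call began, along the tool's axes at that moment; what a row does not reach only later rows make up. A row lasts 1/8 s, in which the tool goes at most 62.5 mm and 10.7 degrees, less where a joint would pass 70% of its speed; a pose out of reach is approached as far as the arm can. A call with a gripper value outside its range is refused whole. The fingers move at their own pace and stop on an object; "newtons" is the grip in N (left out, the last holds). Time passes only in rows, so rows that repeat a pose let the fingers close, or fill a call up. It gives the time, the measured TCP pose, the force and the opening at its end, in the units of the state.
- ctrl.get_state(): the state, without advancing time (a new reading comes with each control period).
- optics.get_image(name): name is "side" or "top"; returns the picture (384x512x3 uint8, red, green, blue); there is no depth.
- optics.get_calibration(name): a dict with "K" (3x3 intrinsics, pixels), "R" (3x3) and "t" (3): a world point X has camera coordinates R X + t. Camera axes: x right, y down, z forward; pixel columns grow to the right and rows downward; lengths in m; the calibration is good to about 2 mm. A picture is of the moment at which its call begins. get_calibration takes no time and is no camera call.
- ctrl.close_job(): hands the job in, once; it reports no verdict.
The state is a dict: "time": time; "joint_positions": joint angles; "qd": joint speeds; "joint_torque": joint torques, N m; "position": TCP position; "tool_rot": TCP orientation; "ft_force": force on the tool from outside, world axes, zero at the start; "torque": the same for the moment, N m; "grip_width": opening from 0.0 (shut) to 1.0 (fully open).
Only numpy, scipy, OpenCV 4.12 (cv2) and the standard library are available. Lean on these libraries where they do the work, as an engineer would, in place of code of your own. Each camera call takes 0.05 s, during which the arm holds its last target.

## Working session

There is one attempt and no reset: what is moved stays moved. The work goes in short steps, Python scripts to look and compute and a tool call to move; the robot and the scene stay as the last step left them, time stands still between calls to the robot, and variables do not carry over. Pictures are saved under pics/ and viewed, and the job is handed in when it is done.

Besides the shell and the picture viewer there is one more tool, called by a JSON object that holds its "op" and its "data". step_arm: Moves the arm, as the interface text tells. Its arguments: {"type":"object","properties":{"deltas":{"type":"array"},"newtons":{"type":"number"}},"required":["deltas"]}

```bash
mkdir -p pics; python3 - <<'E'
from bench import ctrl, optics
import cv2
for n in("side","top"):
    im=optics.get_image(n); cv2.imwrite(f"pics/{n}0.png",im[:,:,::-1])
    c=optics.get_calibration(n); print(n,c)
print(ctrl.get_state())
E
```

```text
side {'K': array([[478.60893457,   0.        , 261.13971565],
       [  0.        , 478.60893457, 189.09435885],
       [  0.        ,   0.        ,   1.        ]]), 'R': array([[-0.78998518, -0.61299321,  0.01275672],
       [-0.46687413,  0.58792951, -0.66058113],
       [ 0.3974317 , -0.52780509, -0.75064628]]), 't': array([0.48599529, 0.32039559, 1.12664838])}
top {'K': array([[372.55269589,   0.        , 261.98435416],
       [  0.        , 372.55269589, 196.71086316],
       [  0.        ,   0.        ,   1.        ]]), 'R': array([[ 0.01059147, -0.99993252,  0.00477301],
       [-0.98449054, -0.0112636 , -0.17507569],
       [ 0.17511764, -0.00284468, -0.98454341]]), 't': array([0.05213731, 0.55092829, 0.99163871])}
{'time': 0.1, 'joint_positions': array([ 1.27710741,  0.32174588, -0.07008698,  1.45155688,  0.02256038,
        1.37082015, -0.05689943]), 'qd': array([-0.00019701, -0.00255525, -0.00099125, -0.00283445,  0.00104436,
        0.00032212, -0.00207652]), 'joint_torque': array([ 9.04893773e-05, -4.92571414e+01, -4.05655531e-01, -3.13401997e+01,
       -6.42249640e-02,  3.94579454e-02,  6.93546281e-05]), 'position': array([ 0.19673372, -0.61898125,  0.2215709 ]), 'tool_rot': array([-3.10276481e+00, -4.81340101e-01,  5.05240946e-04]), 'ft_force': array([ 0.2081653 ,  0.46695936, -0.27771586]), 'torque': array([-0.02418788, -0.01198405,  0.03650102]), 'grip_width': 0.9960512379374986}
```

View pics/side0.png

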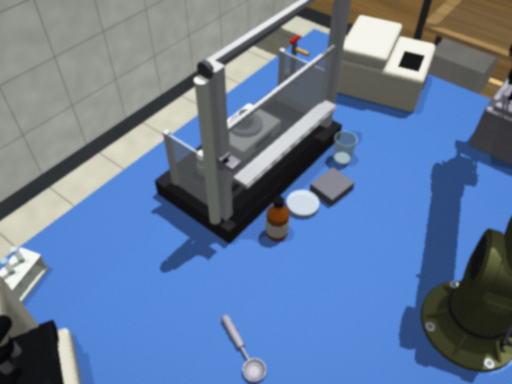

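View pics/top0.png

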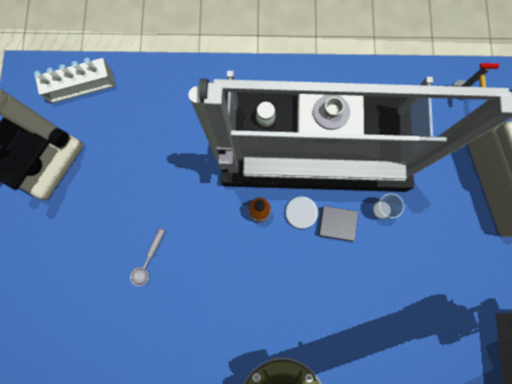

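```bash
python3 - <<'E'
import cv2
a=cv2.imread("pics/side0.png"); 
cv2.imwrite("pics/s_a.png",cv2.resize(a[140:250,150:300],None,fx=5,fy=5,interpolation=cv2.INTER_CUBIC))
cv2.imwrite("pics/s_b.png",cv2.resize(a[80:200,230:380],None,fx=5,fy=5,interpolation=cv2.INTER_CUBIC))
a=cv2.imread("pics/top0.png")
cv2.imwrite("pics/t_a.png",cv2.resize(a[75:255,185:315],None,fx=3.3,fy=3.3,interpolation=cv2.INTER_CUBIC))
cv2.imwrite("pics/t_b.png",cv2.resize(a[120:250,280:430],None,fx=4.5,fy=4.5,interpolation=cv2.INTER_CUBIC))
E
```

```text
(no output)
```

View pics/s_a.png

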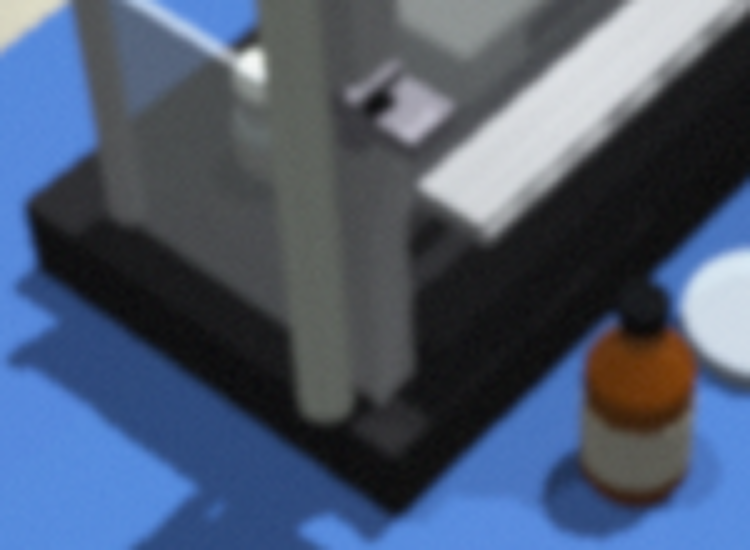

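View pics/s_b.png

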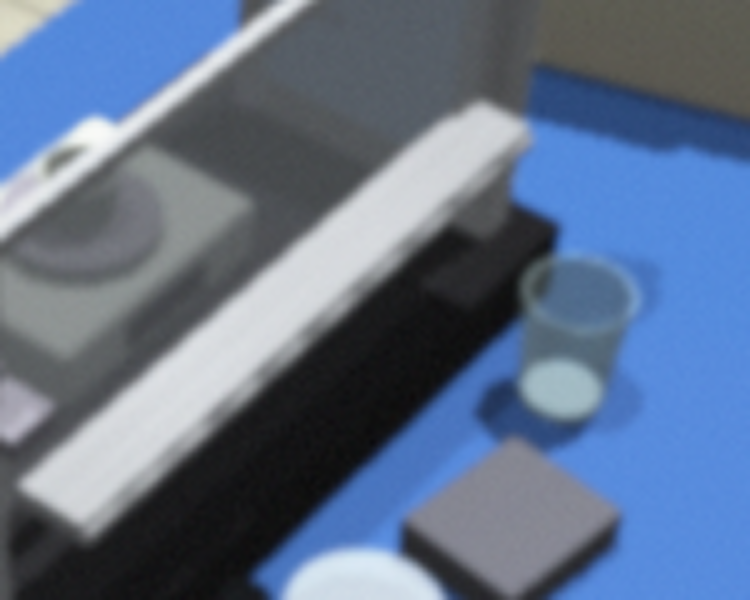

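View pics/t_a.png

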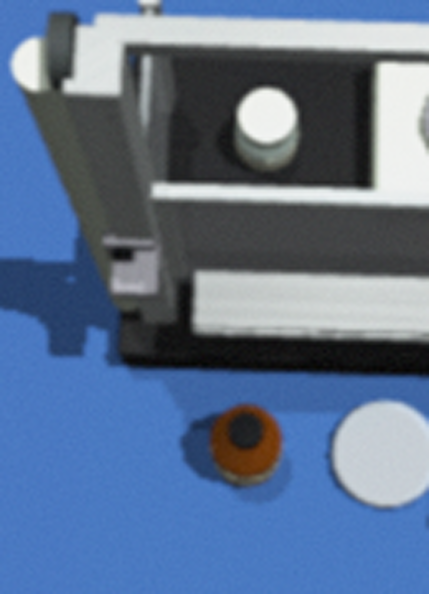

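View pics/t_b.png

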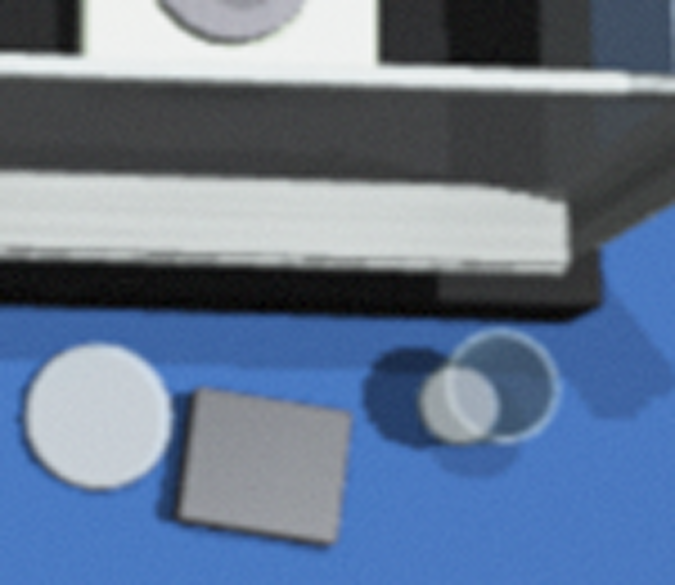

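```bash
python3 - <<'E'
import cv2,numpy as np
a=cv2.imread("pics/side0.png"); b=cv2.imread("pics/top0.png")
def crop(im,x,y,w,h,f,n):
    c=im[y:y+h,x:x+w].astype(float); c=np.clip(c*1.0,0,255).astype('uint8')
    cv2.imwrite(n,cv2.resize(c,None,fx=f,fy=f,interpolation=cv2.INTER_CUBIC))
crop(a,212,145,45,45,13,"pics/s_c.png")
crop(b,210,140,50,50,12,"pics/t_c.png")
crop(b,390,150,30,40,14,"pics/t_d.png")
crop(a,315,90,30,30,18,"pics/s_d.png")
E
```

```text
(no output)
```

View pics/s_c.png

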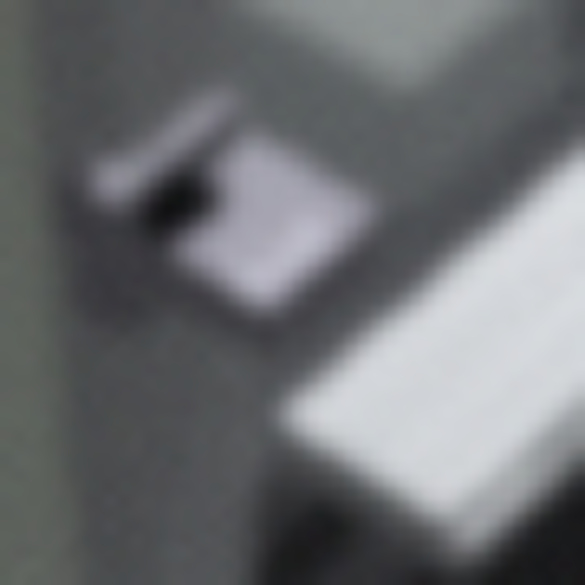

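View pics/t_c.png

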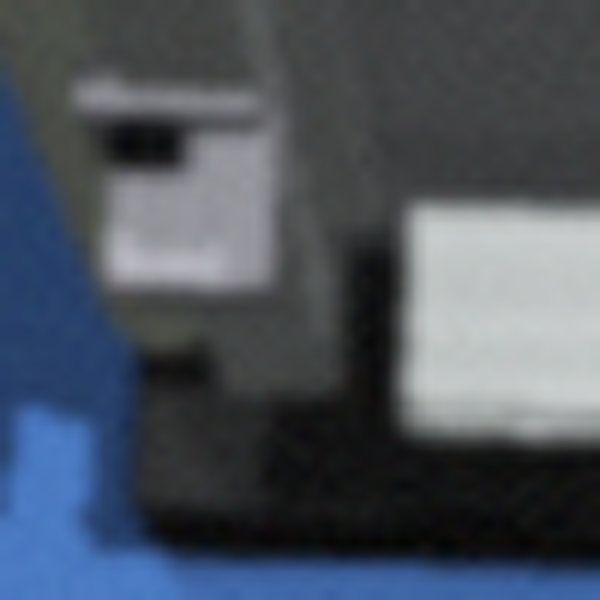

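View pics/t_d.png

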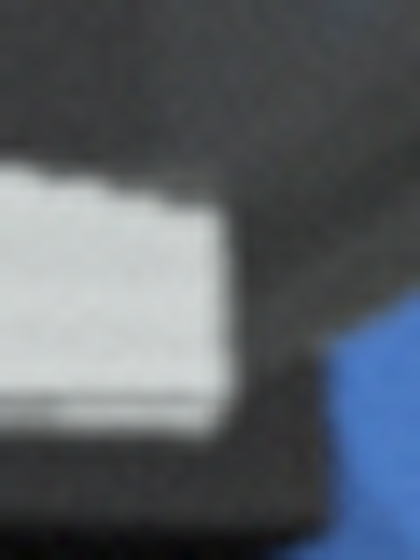

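View pics/s_d.png

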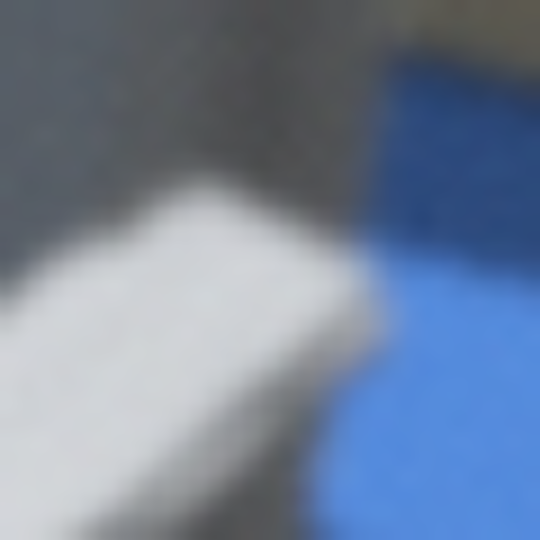

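```bash
cat >fit.py <<'E'
import numpy as np
from scipy.optimize import least_squares
from bench import optics
C={n:optics.get_calibration(n) for n in("side","top")}
def proj(n,X):
    c=C[n];p=c["K"]@(c["R"]@X+c["t"]);return p[:2]/p[2]
def W(p,L): 
    c,s=np.cos(p[2]),np.sin(p[2]);return np.array([p[0]+c*L[0]-s*L[1],p[1]+s*L[0]+c*L[1],L[2]])
E
cat > f1.py <<'E'
from fit import *
# obs: cam, local (x,y,z0), which height (0 none,1 sash,2 mark), px
O=[("side",(0,.2,.164),1,(233.5,176.9)),("side",(-.042,.2,.164),1,(245.1,185)),("side",(-.045,.2,.158),1,(247.8,188.1)),
("side",(-.042,-.2,.164),1,(335.6,104.2)),("side",(-.045,-.2,.158),1,(336.4,107.5)),
("top",(-.045,-.2,.158),1,(406.1,180.9)),("top",(-.042,-.2,.164),1,(406.8,178.2)),("top",(-.045,.2,.158),1,(243.3,176.25)),("top",(0,.2,.164),1,(244.2,156.9)),
("side",(-.045,.25,.007),2,(232.6,169)),("side",(-.045,.22,.007),2,(241.1,161)),
("top",(-.045,.25,.007),2,(218.6,164.2)),("top",(-.045,.22,.007),2,(232.9,164.2))]
def r(p):
    o=[]
    for n,L,k,px in O:
        L=np.array(L,float); L[2]+= [0,p[3],p[4]][k]
        o.append(proj(n,W(p,L))-(np.array(px)-.46))
    return np.array(o)
f=least_squares(lambda p:r(p).ravel(),[.6,0,0,0,.3],loss='soft_l1')
print(f.x); print(np.round(r(f.x),1))
cov=np.linalg.inv(f.jac.T@f.jac);print(np.sqrt(np.diag(cov)))
print("lip z",.157+f.x[3])
for n in O[:0]:pass
p=f.x
for n,L in [("top",(-.04,.27,.06)),("top",(-.04,-.27,.06)),("side",(-.04,.27,.06)),("side",(-.04,.27,0)),("side",(-.012,.249,.06)),("side",(-.012,.221,.06))]: print(n,L,proj(n,W(p,L))+.46)
print(W(p,(-.045,0,.15+p[3])))
E
python3 f1.py
```

```text
[ 0.62221345 -0.09537108 -0.01621891  0.01878403  0.27549149]
[[-0.2  0.2]
 [ 1.3  0.1]
 [-0.5 -0.8]
 [ 0.2  0.7]
 [ 0.  -0.5]
 [-0.3 -0.7]
 [-0.1  0.3]
 [ 0.4 -0.4]
 [ 0.1  0.6]
 [-0.2 -0.3]
 [ 0.1  0.3]
 [ 0.1 -0.2]
 [-0.5  0.2]]
[0.00111667 0.00104309 0.00443937 0.00224136 0.00273606]
lip z 0.17578402509931962
top (-0.04, 0.27, 0.06) [220.4674867  183.11183673]
top (-0.04, -0.27, 0.06) [414.80961094 188.40552741]
side (-0.04, 0.27, 0.06) [228.68149077 232.5982786 ]
side (-0.04, 0.27, 0) [229.56232331 246.037187  ]
side (-0.012, 0.249, 0.06) [225.92673283 222.01118501]
side (-0.012, 0.221, 0.06) [232.99975791 215.45910015]
[ 0.57721937 -0.09464126  0.16878403]
```

{"op": "step_arm", "data": {"deltas": [[0,5,0,0,0,-12,0],[0,10,0,0,0,-25,0],[0,15,0,0,0,-37,0],[0,20,0,0,0,-50,0],[0,25,0,0,0,-62,0],[0,30,0,0,0,-75,0],[0,35,0,0,0,-87,0],[0,40,0,0,0,-100,0]]}}

```text
time: 1.1
position: [0.1966, -0.6194, 0.3225]
tool_rot: [-2.822, -0.437, -1.031]
ft_force: [1.1, 0.0, 0.2]
grip_width: 0.169
```

```bash
cat >log.py <<'E'
from bench import ctrl
import json,numpy as np
s=ctrl.get_state(); np.set_printoptions(precision=4,suppress=True)
d={k:np.array(s[k]).tolist() for k in("time","joint_positions","position","tool_rot","ft_force")}
open("log.jsonl","a").write(json.dumps(d)+"\n")
from scipy.spatial.transform import Rotation as R
print(s["time"],s["joint_positions"],"pos",s["position"],"F",s["ft_force"],"grip",s["grip_width"]);print(R.from_rotvec(s["tool_rot"]).as_matrix())
E
python3 log.py
python3 - <<'E'
import numpy as np,sys
sys.path.insert(0,'.')
from fit import *
def back(n,u,v,z):
    c=C[n];d=c["R"].T@np.linalg.solve(c["K"],[u,v,1]);o=-c["R"].T@c["t"];k=(z-o[2])/d[2];return (o+k*d)
for nm,n,u,v,z in [("bottle captop",'top',185+246/3.3,75+430/3.3,.14),("beaker base",'top',280+460/4.5,120+405/4.5,.0),("beaker rim",'top',280+500/4.5,120+385/4.5,.085),("beaker base s",'side',230+562/5,80+390/5,0),("bottle base s",'side',150+638/5,140+480/5,0),("dish",'top',280+98/4.5,120+415/4.5,.018),("box",'top',280+267/4.5,120+465/4.5,.032)]:
    print(nm,back(n,u-.4,v-.4,z).round(3))
E
```

```text
1.1 [ 1.6437  0.4076 -0.0949  1.3098 -0.6305  1.6421  0.3132] pos [ 0.1966 -0.6194  0.3225] F [1.0576 0.0282 0.202 ] grip 0.16939064101241855
[[ 0.7286  0.3026  0.6144]
 [ 0.2309 -0.9531  0.1956]
 [ 0.6448 -0.0007 -0.7643]]
bottle captop [0.513 0.065 0.14 ]
beaker base [ 0.525 -0.291  0.   ]
beaker rim [ 0.525 -0.288  0.085]
beaker base s [ 0.525 -0.295  0.   ]
bottle base s [0.506 0.07  0.   ]
dish [ 0.513 -0.055  0.018]
box [ 0.481 -0.158  0.032]
```

```bash
cat > kin0.py <<'E'
import numpy as np, json, itertools
from scipy.spatial.transform import Rotation as R
D=[json.loads(l) for l in open("log.jsonl")]
D.insert(0,dict(joint_positions=[1.27710741,0.32174588,-0.07008698,1.45155688,0.02256038,1.37082015,-0.05689943],position=[0.19673372,-0.61898125,0.2215709],tool_rot=[-3.10276481,-.481340101,5.05240946e-04]))
res=[]
for s in itertools.product([1,-1],repeat=7):
    B=[]
    for d in D:
        q=np.array(d["joint_positions"])*s
        f=R.from_euler("ZYZYZYZ"[:3],q[:3])*R.from_euler("YZY",q[3:6])*R.from_euler("Z",q[6:7]) 
        B.append((f,R.from_rotvec(d["tool_rot"])))
    # base offset about z unknown b, tool offset c about z: R = Rz(b) f Rz(c)
    from scipy.optimize import least_squares
    def r(p): return np.concatenate([((R.from_euler("Z",p[0])*f*R.from_euler("Z",p[1])).inv()*t).as_rotvec() for f,t in B])
    best=min((least_squares(r,[b,c]) for b in(0,1.57,3.1,-1.57) for c in (0,1.57,3.1,-1.57)),key=lambda o:o.cost)
    res.append((best.cost,s,best.x))
res.sort(key=lambda a:a[0])
for a in res[:6]:print(a)
E
python3 kin0.py
```

```text
Traceback (most recent call last):
  File "kin0.py", line 15, in <module>
    best=min((least_squares(r,[b,c]) for b in(0,1.57,3.1,-1.57) for c in (0,1.57,3.1,-1.57)),key=lambda o:o.cost)
  File "kin0.py", line 15, in <genexpr>
    best=min((least_squares(r,[b,c]) for b in(0,1.57,3.1,-1.57) for c in (0,1.57,3.1,-1.57)),key=lambda o:o.cost)
              ~~~~~~~~~~~~~^^^^^^^^^
ValueError: `f0` passed has more than 1 dimension.
```

```bash
sed -i 's/R.from_euler("Z",q\[6:7\])/R.from_euler("Z",float(q[6]))/' kin0.py; python3 kin0.py
```

```text
(np.float64(6.39982881950025e-17), (-1, -1, -1, -1, -1, -1, -1), array([-3.14159266, -1.57079632]))
(np.float64(6.399828894429175e-17), (-1, 1, -1, 1, -1, 1, -1), array([-3.10424495e-09,  1.57079633e+00]))
(np.float64(6.4001498986468396e-06), (1, 1, 1, 1, 1, 1, 1), array([ 0.61682691, -1.56904224]))
(np.float64(6.400149898646899e-06), (1, -1, 1, -1, 1, -1, 1), array([3.75841957, 1.57255041]))
(np.float64(1.247452866874317e-05), (1, -1, -1, -1, -1, -1, 1), array([-0.14770286,  4.08779745]))
(np.float64(1.2474528668743561e-05), (1, 1, -1, 1, -1, 1, 1), array([-3.28929551,  0.9462048 ]))
```

{"op": "step_arm", "data": {"deltas": [[0,-10,0,0,0,0,0],[0,-20,0,0,0,0,0],[0,-30,0,0,0,0,0],[0,-40,0,0,0,0,0],[0,-50,0,0,0,0,0],[0,-60,0,0,0,0,0],[0,-70,0,0,0,0,0],[0,-80,0,0,0,0,0]]}}

```text
time: 2.1
position: [0.1977, -0.6194, 0.3231]
tool_rot: [2.819, 0.438, -1.034]
ft_force: [-0.7, -1.1, -0.8]
grip_width: 0.007
```

```bash
python3 log.py; cat > kin.py <<'E'
import numpy as np, json
from scipy.spatial.transform import Rotation as R
from scipy.optimize import least_squares
def load():
    D=[json.loads(l) for l in open("log.jsonl")]
    D.insert(0,dict(joint_positions=[1.27710741,0.32174588,-0.07008698,1.45155688,0.02256038,1.37082015,-0.05689943],position=[0.19673372,-0.61898125,0.2215709],tool_rot=[-3.10276481,-.481340101,5.05240946e-04]))
    return D
Z=lambda a:R.from_euler("Z",a).as_matrix()
Y=lambda a:R.from_euler("Y",a).as_matrix()
def fk(q,P,pts=False):
    q=[float(v) for v in q]
    d1,a3,L1,a4,L2,a6,T=P
    A=Z(-q[0])@Y(q[1])@Z(-q[2]); e=np.array([0,0,d1])+A@[a3,0,L1]
    B=A@Y(q[3])@Z(-q[4]); el=e; w=e+B@[0,0,L2]+ A@Y(q[3])@[a4,0,0]
    C=B@Y(q[5])@Z(-q[6]); t=w+B@Y(q[5])@[a6,0,T]
    if pts: return e,w,t,C@Z(np.pi/2)
    return t,C@Z(np.pi/2)
def fitP():
    D=load()
    r=lambda P:np.concatenate([fk(d["joint_positions"],P)[0]-d["position"] for d in D]+[1e-4*(np.array(P)-[.36,0,.45,0,.45,0,.35])])
    f=least_squares(r,[.36,0,.45,0,.45,0,.35]); return f.x,f.fun
if __name__=="__main__":
    P,e=fitP();np.set_printoptions(precision=4,suppress=True);print(P,e*1000)
E
python3 kin.py
```

```text
2.1 [ 0.914   0.406  -0.0587  1.312   0.6677  1.711  -0.4078] pos [ 0.1977 -0.6194  0.3231] F [-0.6927 -1.1006 -0.7718] grip 0.006992950252593407
[[ 0.727   0.3041 -0.6157]
 [ 0.2311 -0.9526 -0.1976]
 [-0.6466  0.0014 -0.7628]]
[-0.7123 -0.0043  0.8959 -0.5458  0.327   0.0591  0.3865] [ 4.2613  1.6027  0.0735 -1.619  -0.1238 -1.7596 -1.349  -1.0271  1.6862
 -0.1072 -0.0004  0.0446 -0.0546 -0.0123  0.0059  0.0037]
```

```bash
cat > k2.py <<'E'
from kin import *
D=load(); np.set_printoptions(precision=4,suppress=True)
for mask in ([1,0,1,0,1,0,1],[1,0,1,0,1,1,1],[1,1,1,0,1,0,1],[1,1,1,1,1,0,1]):
    m=np.array(mask,bool);x0=np.array([.36,0,.45,0,.45,0,.35])
    def full(x):
        p=x0.copy();p[m]=x;return p
    f=least_squares(lambda x:np.concatenate([fk(d["joint_positions"],full(x))[0]-d["position"] for d in D]+[1e-3*(x-x0[m])]),x0[m])
    print(full(f.x),(f.fun*1000)[:9])
E
python3 k2.py
```

```text
[-0.0492  0.      0.778   0.      0.3977  0.      0.3788] [13.241  20.1164  8.8559 21.4284 -7.5264 -4.3449 14.3834  3.892  -4.5106]
[-0.0922  0.      0.8247  0.      0.4157  0.0352  0.382 ] [11.2307 22.4464  3.3271 20.2062 -8.6824 -2.5668 15.2855  2.7852 -0.7598]
[-0.0829 -0.0783  0.7945  0.      0.465   0.      0.3781] [11.5932 22.8042  2.7007 19.6496 -8.9201 -1.2002 14.9582  2.5817 -1.5001]
[-0.6836 -0.1214  0.8417 -0.5394  0.3989  0.      0.3799] [ 5.2404  1.9687  0.1247 -1.984  -0.3733 -0.028  -1.7986 -1.0867 -0.0957]
```

{"op": "step_arm", "data": {"deltas": [[0,10,0,6,-24,-5,0],[0,20,0,12,-48,-10,0],[0,30,0,18,-72,-15,0],[0,40,0,23,-95,-20,0],[0,50,0,29,-119,-25,0],[0,60,0,35,-143,-30,0],[0,70,0,41,-167,-35,0],[0,80,0,46,-190,-40,0]]}}

```text
time: 3.1
position: [0.1969, -0.4195, 0.3243]
tool_rot: [-2.823, -0.437, -1.036]
ft_force: [0.3, -0.3, -0.9]
grip_width: 0.005
```

```bash
python3 log.py
```

```text
3.1 [ 1.4543 -0.0253  0.1228  1.8147 -0.6607  1.5974  0.3795] pos [ 0.1969 -0.4195  0.3243] F [ 0.2995 -0.2592 -0.8582] grip 0.005060856606859044
[[ 0.7268  0.3017  0.617 ]
 [ 0.2315 -0.9534  0.1935]
 [ 0.6466  0.0022 -0.7628]]
```

{"op": "step_arm", "data": {"deltas": [[0,4,4,6,16,5,0],[0,8,8,12,31,10,0],[0,12,12,19,47,16,0],[0,16,16,25,62,21,0],[0,20,20,31,78,26,0],[0,24,24,38,94,31,0],[0,28,28,44,110,37,0],[0,32,30,50,125,42,0]]}}

```text
time: 4.1
position: [0.2978, -0.5196, 0.323]
tool_rot: [-2.283, 0.337, -1.569]
ft_force: [0.8, -0.2, -0.1]
grip_width: 0.008
```

```bash
python3 log.py; cat > kin.py <<'E'
import numpy as np, json
from scipy.spatial.transform import Rotation as R
from scipy.optimize import least_squares
def load():
    D=[json.loads(l) for l in open("log.jsonl")]
    D.insert(0,dict(joint_positions=[1.27710741,0.32174588,-0.07008698,1.45155688,0.02256038,1.37082015,-0.05689943],position=[0.19673372,-0.61898125,0.2215709],tool_rot=[-3.10276481,-.481340101,5.05240946e-04]))
    return D
Z=lambda a:R.from_euler("Z",a).as_matrix()
Y=lambda a:R.from_euler("Y",a).as_matrix()
P0=np.array([.36,0, 0,.45,0, 0,.45,0, 0,.35])
def fk(q,P,pts=False):
    q=[float(v) for v in q]
    d1,y1,a3,L1,y3,a4,L2,y5,a6,T=P
    A1=Z(-q[0]); A=A1@Y(q[1])@Z(-q[2]); e=np.array([0,0,d1])+A1@[0,y1,0]+A@[a3,y3,L1]
    B=A@Y(q[3])@Z(-q[4]); w=e+B@[a4,y5,L2]
    C=B@Y(q[5]); t=w+C@[a6,0,T]; RR=C@Z(-q[6]+np.pi/2)
    return (e,w,t,RR) if pts else (t,RR)
def fitP(reg=1e-3):
    D=load()
    r=lambda P:np.concatenate([fk(d["joint_positions"],P)[0]-d["position"] for d in D]+[reg*(np.array(P)-P0)])
    f=least_squares(r,P0); return f.x,f.fun
if __name__=="__main__":
    np.set_printoptions(precision=4,suppress=True)
    for g in (1e-2,1e-3,1e-4):
        P,e=fitP(g);print(P,e[:-10]*1000)
E
python3 kin.py
```

```text
4.1 [ 1.4915  0.2834  0.1319  1.8116 -1.2138  1.5936  0.112 ] pos [ 0.2978 -0.5196  0.323 ] F [ 0.7988 -0.1584 -0.1438] grip 0.007724631083701517
[[ 0.3586  0.0019  0.9335]
 [-0.3851 -0.9106  0.1498]
 [ 0.8503 -0.4132 -0.3258]]
[ 0.2497 -0.0153  0.0001  0.4675 -0.0109  0.0001  0.513  -0.0004 -0.0001
  0.3686] [-0.0006  0.0051  0.0186  0.0124 -0.0014 -0.0166 -0.0064 -0.003  -0.0095
 -0.0003 -0.0388  0.0093 -0.0032  0.0378  0.0093]
[ 0.2495 -0.0156  0.      0.4678 -0.0106  0.      0.5131 -0.0004 -0.
  0.3687] [-0.      0.0001  0.0002  0.0001 -0.     -0.0002 -0.0001 -0.     -0.0001
 -0.     -0.0004  0.0001 -0.      0.0004  0.0001]
[ 0.2495 -0.0156  0.      0.4678 -0.0106  0.      0.5131 -0.0004 -0.
  0.3687] [ 0.  0.  0.  0. -0. -0. -0. -0. -0. -0. -0.  0. -0.  0.  0.]
```

```bash
cat > ik.py <<'E'
from kin import *
P,_=fitP(1e-4)
LO=np.array([-2.86,-.3,-1.38,.06,-1.56,.09,-2.69]);HI=np.array([2.86,2.09,1.24,2.45,4.7,2.05,2.69])
def Rt(yaw,pitch,flip=False):
    z=np.array([np.cos(yaw)*np.cos(pitch),np.sin(yaw)*np.cos(pitch),-np.sin(pitch)])
    y=np.array([np.sin(yaw),-np.cos(yaw),0])*(-1 if flip else 1)   # start-like: tool y to the right
    x=np.cross(y,z);return np.column_stack([x,y,z])
def ik(t,Rm,q0,m=.05):
    def r(q):
        p,Q=fk(q,P);return np.concatenate([(p-t)*10,R.from_matrix(Q.T@Rm).as_rotvec()*3,1e-3*(q-q0)])
    f=least_squares(r,np.clip(q0,LO+m+1e-3,HI-m-1e-3),bounds=(LO+m,HI-m));p,Q=fk(f.x,P)
    return f.x,np.linalg.norm(p-t)*1000,np.degrees(np.linalg.norm(R.from_matrix(Q.T@Rm).as_rotvec()))
E
cat > s.py <<'E'
from ik import *
np.set_printoptions(precision=2,suppress=True)
qc=np.array(load()[-1]["joint_positions"])
for br,q0 in (("neg",qc),("pos",np.array([.6,.6,0,2.2,3.6,1.6,0]))):
  for fl in (False,True):
   for pitch in (0,10,20,30):
    for yaw in (0,15,30,45):
      o=[];q=q0
      for z in (.145,.2,.26):
        q,e,a=ik(np.array([.60,-.10,z]),Rt(np.radians(yaw),np.radians(pitch),fl),q); o.append((e,a))
        ok=e<1 and a<1
        if not ok:break
      if ok: e_,w_,_,_=fk(q,P,True);print(br,fl,pitch,yaw,q,"elbow",e_,"wrist",w_)
E
python3 s.py
```

```text
neg False 0 30 [ 1.84  0.69 -1.21  2.28 -1.51  0.86  1.07] elbow [-0.1  -0.29  0.6 ] wrist [ 0.28 -0.28  0.26]
neg False 0 45 [ 1.07  0.45 -0.34  2.08 -1.5   1.44  0.93] elbow [ 0.08 -0.19  0.67] wrist [ 0.34 -0.36  0.26]
neg False 10 30 [ 1.83  0.37 -1.19  2.26 -1.51  0.93  0.85] elbow [-0.07 -0.17  0.68] wrist [ 0.29 -0.28  0.32]
neg False 10 45 [ 1.03  0.32 -0.31  2.06 -1.41  1.34  0.78] elbow [ 0.06 -0.14  0.69] wrist [ 0.34 -0.36  0.32]
neg False 20 30 [ 1.55  0.08 -0.88  2.22 -1.48  1.02  0.61] elbow [-0.02 -0.05  0.72] wrist [ 0.3  -0.27  0.39]
neg False 20 45 [ 0.99  0.22 -0.3   2.03 -1.29  1.25  0.62] elbow [ 0.04 -0.1   0.71] wrist [ 0.36 -0.34  0.39]
neg False 30 30 [ 0.96 -0.03 -0.34  2.16 -1.29  0.97  0.36] elbow [-0.03 -0.    0.72] wrist [ 0.32 -0.26  0.44]
neg False 30 45 [ 0.95  0.14 -0.3   1.99 -1.13  1.18  0.43] elbow [ 0.02 -0.07  0.71] wrist [ 0.37 -0.33  0.44]
neg True 0 30 [ 1.84  0.69 -1.21  2.28 -1.51  0.86 -2.07] elbow [-0.1  -0.29  0.6 ] wrist [ 0.28 -0.28  0.26]
neg True 0 45 [ 1.05  0.45 -0.32  2.08 -1.51  1.45 -2.21] elbow [ 0.08 -0.19  0.67] wrist [ 0.34
[... 728 characters left out ...]
ow [ 0.16 -0.12  0.67] wrist [ 0.34 -0.36  0.26]
pos False 10 30 [0.47 0.14 0.26 2.3  4.56 1.25 0.85] elbow [ 0.04 -0.05  0.71] wrist [ 0.29 -0.28  0.32]
pos False 10 45 [0.05 0.4  0.8  2.1  4.65 1.66 0.82] elbow [ 0.17 -0.03  0.68] wrist [ 0.34 -0.36  0.32]
pos True 0 30 [ 0.64  0.29  0.09  2.31  4.42  1.43 -2.1 ] elbow [ 0.09 -0.1   0.7 ] wrist [ 0.28 -0.28  0.26]
pos True 0 45 [ 0.53  0.44  0.26  2.1   4.63  1.65 -2.2 ] elbow [ 0.16 -0.12  0.67] wrist [ 0.34 -0.36  0.26]
pos True 10 30 [ 0.59  0.14  0.13  2.29  4.56  1.24 -2.29] elbow [ 0.04 -0.06  0.71] wrist [ 0.29 -0.28  0.32]
pos True 10 45 [ 0.05  0.4   0.8   2.1   4.65  1.66 -2.32] elbow [ 0.17 -0.03  0.68] wrist [ 0.34 -0.36  0.32]
```

```bash
python3 - <<'E'
from bench import optics
import cv2
for n in("side","top"):
    cv2.imwrite(f"pics/{n}1.png",cv2.resize(optics.get_image(n)[:,:,::-1],(768,576),interpolation=cv2.INTER_CUBIC))
E
```

```text
(no output)
```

View pics/top1.png

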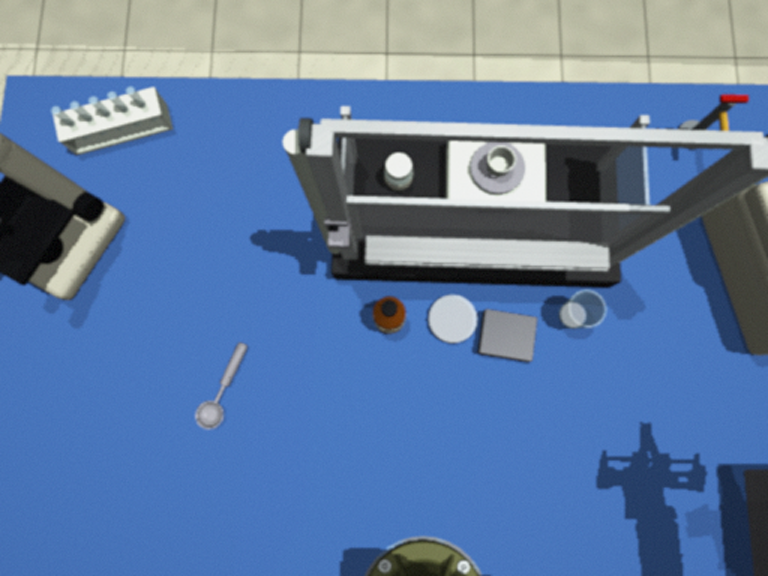

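View pics/side1.png

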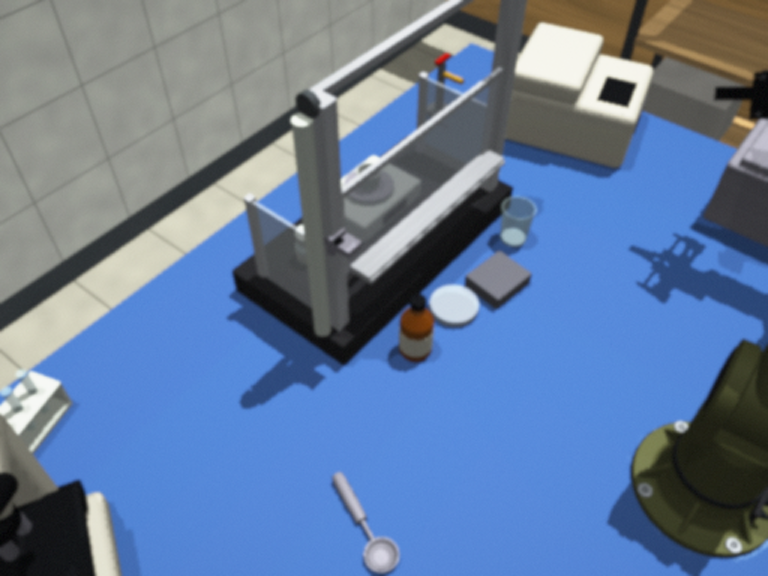

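```bash
cat > s2.py <<'E'
from ik import *
np.set_printoptions(precision=2,suppress=True)
qc=np.array(load()[-1]["joint_positions"])
for ty in (-.10,-.14):
 for rl in (90,-90):
  for pitch in (0,5,10,15):
    for yaw in (25,30,35,40):
      o=[];q=qc;S=[]
      for z in (.12,.145,.2,.26):
        q,e,a=ik(np.array([.595,ty,z]),Rt(np.radians(yaw),np.radians(pitch))@Z(np.radians(rl)),q); S.append(q)
        ok=e<1 and a<1
        if not ok:break
      if ok: print(ty,rl,pitch,yaw,S[0],S[-1], "marg",np.min([np.minimum(s-LO,HI-s).min() for s in S]).round(2))
E
python3 s2.py
```

```text
-0.1 90 0 30 [ 1.59  0.94 -0.86  2.24 -1.51  0.91 -0.17] [ 1.85  0.68 -1.21  2.28 -1.51  0.88 -0.5 ] marg 0.05
-0.1 90 0 35 [ 1.38  0.81 -0.64  2.18 -1.51  1.12 -0.26] [ 1.62  0.53 -0.94  2.22 -1.51  1.11 -0.56] marg 0.05
-0.1 90 0 40 [ 1.15  0.75 -0.41  2.12 -1.51  1.3  -0.32] [ 1.34  0.46 -0.62  2.15 -1.51  1.3  -0.6 ] marg 0.05
-0.1 90 5 30 [ 1.61  0.85 -0.91  2.26 -1.51  0.84 -0.25] [ 1.86  0.53 -1.22  2.28 -1.51  0.9  -0.61] marg 0.05
-0.1 90 5 35 [ 1.37  0.72 -0.65  2.2  -1.51  1.07 -0.33] [ 1.58  0.4  -0.89  2.21 -1.51  1.12 -0.65] marg 0.05
-0.1 90 5 40 [ 1.11  0.66 -0.37  2.14 -1.51  1.26 -0.39] [ 1.21  0.35 -0.48  2.15 -1.51  1.3  -0.68] marg 0.05
-0.1 90 10 30 [ 1.61  0.75 -0.93  2.27 -1.51  0.79 -0.34] [ 1.84  0.36 -1.19  2.27 -1.51  0.95 -0.72] marg 0.05
-0.1 90 10 35 [ 1.33  0.62 -0.63  2.21 -1.51  1.03 -0.41] [ 1.44  0.27 -0.74  2.21 -1.51  1.15 -0.75] marg 0.05
-0.1 90 10 40 [ 1.04  0.57 -0.3   2.15 -1.51  1.23 -0.45] [ 1.06  0.26 -0.32  2.15 -1.49  1.29 -0.76] marg 0.05
-0.1 90 15 30 [ 1.58  0.63 -0.93  2.28 -1.51  0.77 -0.44] [ 1.75  0.19 -1.08  2.25 -1.51  1.01 -0.
[... 4503 characters left out ...]
 2.32] marg 0.05
-0.14 -90 10 35 [ 1.51  0.71 -0.76  2.14 -1.34  0.96  2.64] [ 1.61  0.38 -0.87  2.13 -1.38  1.11  2.35] marg 0.05
-0.14 -90 10 40 [ 1.12  0.61 -0.34  2.08 -1.43  1.23  2.64] [ 1.14  0.32 -0.36  2.08 -1.42  1.31  2.36] marg 0.05
-0.14 -90 15 25 [ 1.86  0.89 -1.2   2.28 -1.32  0.48  2.64] [ 2.01  0.32 -1.33  2.25 -1.45  0.86  2.29] marg 0.05
-0.14 -90 15 30 [ 1.49  0.58 -0.76  2.22 -1.47  0.89  2.64] [ 1.57  0.21 -0.84  2.19 -1.46  1.07  2.29] marg 0.05
-0.14 -90 15 35 [ 1.06  0.49 -0.29  2.16 -1.51  1.15  2.61] [ 1.08  0.2  -0.3   2.14 -1.45  1.22  2.29] marg 0.05
-0.14 -90 15 40 [ 1.11  0.54 -0.34  2.09 -1.39  1.17  2.56] [ 1.13  0.26 -0.36  2.06 -1.36  1.27  2.27] marg 0.13
```

```bash
cat > plan.py <<'E'
from ik import *
import sys
np.set_printoptions(precision=2,suppress=True)
from bench import ctrl
def plan(tgt,yaw,pitch,roll=90,n=8):
    s=ctrl.get_state();R0=R.from_rotvec(s["tool_rot"]).as_matrix();p0=s["position"]
    Rm=Rt(np.radians(yaw),np.radians(pitch))@Z(np.radians(roll))
    rv=R.from_matrix(R0.T@Rm).as_rotvec(); sh=R0.T@(np.array(tgt)-p0)
    print("turn",np.degrees(rv).round(1),"shift mm",(sh*1000).round(1))
    q=s["joint_positions"]
    for k in range(1,n+1):
        q2,e,a=ik(p0+R0@(sh*k/n),R0@R.from_rotvec(rv*k/n).as_matrix(),q,.02)
        print(k,q2,"err",round(e,2),round(a,2),"dq",np.abs(q2-q).max().round(2)); q=q2
if __name__=="__main__":
    a=[float(v) for v in sys.argv[1:]]; plan(a[:3],a[3],a[4])
E
python3 plan.py .43 -.26 .30 37 15
```

```text
turn [ 18.1 -21.2  54.6] shift mm [ -70.2 -226.3  169.5]
1 [ 1.46  0.25  0.12  1.84 -1.18  1.59 -0.02] err 0.0 0.0 dq 0.14
2 [ 1.43  0.23  0.11  1.87 -1.15  1.6  -0.16] err 0.0 0.0 dq 0.13
3 [ 1.4   0.21  0.09  1.9  -1.14  1.61 -0.29] err 0.0 0.0 dq 0.13
4 [ 1.37  0.2   0.07  1.92 -1.13  1.61 -0.41] err 0.0 0.0 dq 0.13
5 [ 1.34  0.19  0.05  1.95 -1.13  1.62 -0.53] err 0.0 0.0 dq 0.12
6 [ 1.3   0.18  0.03  1.98 -1.14  1.63 -0.65] err 0.0 0.0 dq 0.12
7 [ 1.27  0.19  0.    2.   -1.16  1.63 -0.76] err 0.0 0.0 dq 0.11
8 [ 1.24  0.19 -0.02  2.03 -1.18  1.63 -0.86] err 0.0 0.0 dq 0.1
```

{"op": "step_arm", "data": {"deltas": [[2.3,-2.6,6.8,-9,-28,21,0],[4.5,-5.3,13.7,-18,-57,42,0],[6.8,-8,20.5,-26,-85,64,0],[9,-10.6,27.3,-35,-113,85,0],[11.3,-13.2,34.1,-44,-141,106,0],[13.6,-15.9,41,-53,-170,127,0],[15.8,-18.5,47.8,-61,-198,148,0],[18.1,-21.2,54.6,-70,-226,170,0]]}}

```text
time: 5.2
position: [0.4304, -0.26, 0.3017]
tool_rot: [-1.689, 0.84, -0.644]
ft_force: [1.1, -0.1, -0.9]
grip_width: 0.004
```

```bash
python3 log.py; python3 plan.py .504 -.166 .13 37 15; python3 - <<'E'
from bench import optics
import cv2
cv2.imwrite("pics/side2.png",cv2.resize(optics.get_image("side")[:,:,::-1],(768,576),interpolation=cv2.INTER_CUBIC))
E
```

```text
5.2 [ 1.2379  0.188  -0.0212  2.032  -1.1798  1.6317 -0.8692] pos [ 0.4304 -0.26    0.3017] F [ 1.0741 -0.0738 -0.8669] grip 0.004247789916562079
[[ 0.6027 -0.2087  0.7702]
 [-0.7979 -0.1594  0.5813]
 [ 0.0014 -0.9649 -0.2626]]
turn [0.2 0.  0.1] shift mm [-30.8 135.4 156.4]
1 [ 1.22  0.21 -0.03  2.06 -1.19  1.59 -0.83] err 0.0 0.0 dq 0.04
2 [ 1.21  0.23 -0.05  2.1  -1.21  1.55 -0.79] err 0.0 0.0 dq 0.04
3 [ 1.19  0.25 -0.06  2.12 -1.23  1.51 -0.75] err 0.0 0.0 dq 0.04
4 [ 1.18  0.28 -0.07  2.15 -1.25  1.47 -0.71] err 0.0 0.0 dq 0.04
5 [ 1.16  0.31 -0.09  2.17 -1.27  1.44 -0.67] err 0.0 0.0 dq 0.04
6 [ 1.14  0.35 -0.1   2.19 -1.3   1.4  -0.62] err 0.0 0.0 dq 0.05
7 [ 1.13  0.39 -0.12  2.2  -1.33  1.36 -0.57] err 0.0 0.0 dq 0.05
8 [ 1.11  0.43 -0.13  2.21 -1.36  1.33 -0.52] err 0.0 0.0 dq 0.05
```

View pics/side2.png

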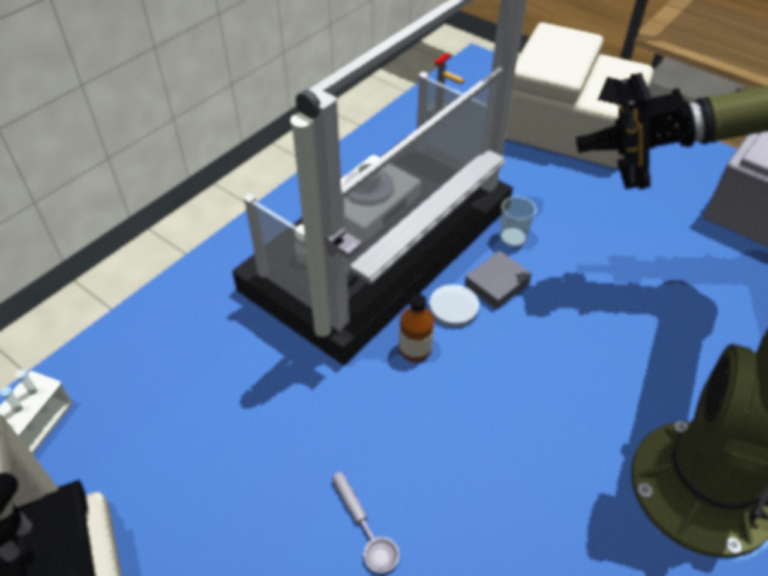

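{"op": "step_arm", "data": {"deltas": [[0,0,0,-4,17,20,0],[0,0,0,-8,34,39,0],[0,0,0,-12,51,59,0],[0,0,0,-15,68,78,0],[0,0,0,-19,85,98,0],[0,0,0,-23,102,117,0],[0,0,0,-27,119,137,0],[0,0,0,-31,135,156,0]]}}

```text
time: 6.25
position: [0.5041, -0.1673, 0.1297]
tool_rot: [-1.691, 0.837, -0.648]
ft_force: [-0.0, -0.3, -0.0]
grip_width: 0.004
```

```bash
python3 log.py; python3 plan.py .592 -.10 .13 37 15; python3 - <<'E'
from bench import optics
import cv2
for n in ("side","top"):cv2.imwrite(f"pics/{n}3.png",cv2.resize(optics.get_image(n)[60:280,160:440,::-1],None,fx=2.7,fy=2.7,interpolation=cv2.INTER_CUBIC))
E
```

```text
6.25 [ 1.1106  0.427  -0.1315  2.2108 -1.3549  1.3235 -0.5209] pos [ 0.5041 -0.1673  0.1297] F [-0.0418 -0.2563 -0.0254] grip 0.0039559785824684855
[[ 0.6025 -0.2064  0.771 ]
 [-0.7981 -0.163   0.5801]
 [ 0.0059 -0.9648 -0.2629]]
turn [ 0.2 -0.   0.3] shift mm [ -0.7 -29.4 106.7]
1 [ 1.09  0.43 -0.15  2.21 -1.38  1.3  -0.52] err 0.0 0.0 dq 0.02
2 [ 1.08  0.43 -0.16  2.22 -1.4   1.28 -0.52] err 0.0 0.0 dq 0.02
3 [ 1.06  0.43 -0.18  2.22 -1.43  1.26 -0.52] err 0.0 0.0 dq 0.02
4 [ 1.04  0.43 -0.19  2.22 -1.45  1.24 -0.53] err 0.0 0.0 dq 0.02
5 [ 1.02  0.43 -0.21  2.22 -1.48  1.22 -0.53] err 0.0 0.0 dq 0.02
6 [ 1.01  0.43 -0.22  2.21 -1.5   1.2  -0.53] err 0.0 0.0 dq 0.02
7 [ 0.99  0.44 -0.24  2.21 -1.52  1.18 -0.53] err 0.0 0.0 dq 0.02
8 [ 1.    0.44 -0.28  2.21 -1.54  1.15 -0.53] err 0.0 0.0 dq 0.04
```

View pics/side3.png

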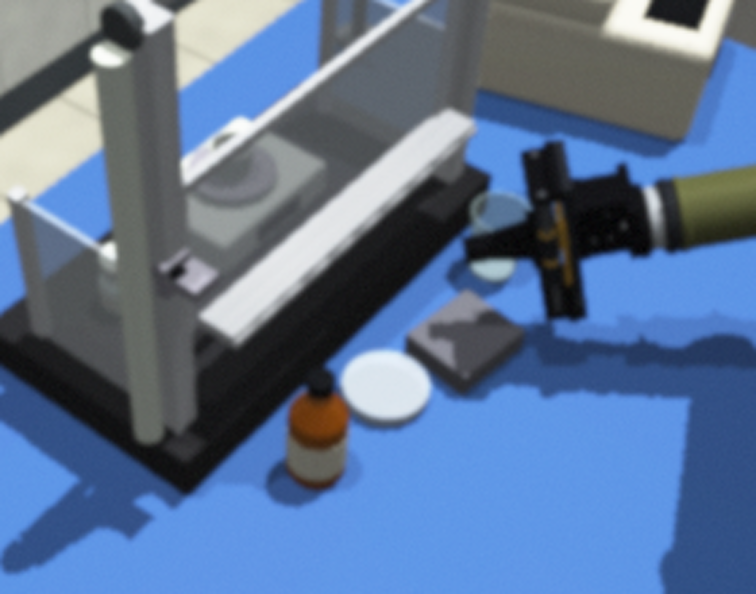

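View pics/top3.png

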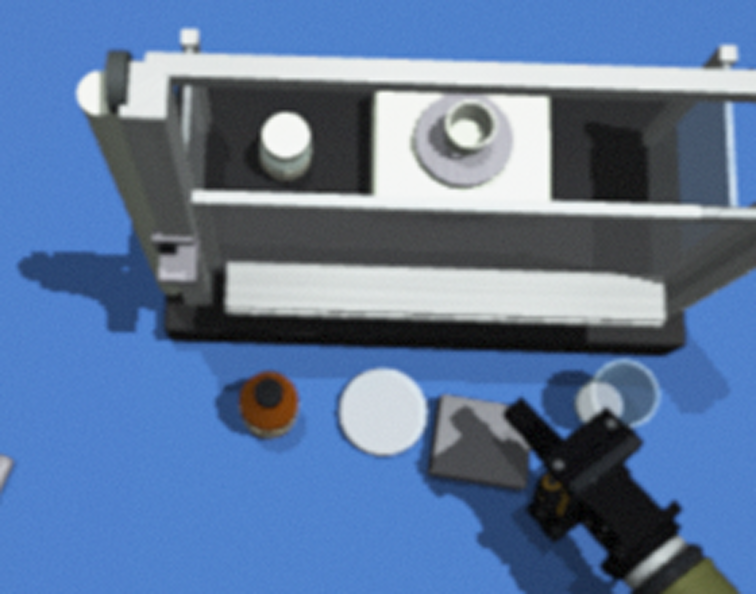

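{"op": "step_arm", "data": {"deltas": [[0,0,0,0,-3,13,0],[0,0,0,0,-7,27,0],[0,0,0,0,-10,40,0],[0,0,0,0,-13,53,0],[0,0,0,0,-16,67,0],[0,0,0,0,-20,80,0],[0,0,0,0,-23,94,0],[0,0,0,0,-26,107,0]]}}

```text
time: 7.35
position: [0.5927, -0.1003, 0.1271]
tool_rot: [-1.689, 0.839, -0.646]
ft_force: [-0.1, -0.2, 1.6]
grip_width: 0.004
```

```bash
python3 log.py; python3 plan.py .592 -.10 .26 37 15; python3 - <<'E'
from bench import optics
import cv2
for n in ("side","top"):cv2.imwrite(f"pics/{n}4.png",cv2.resize(optics.get_image(n)[60:260,220:420,::-1],None,fx=2.9,fy=2.9,interpolation=cv2.INTER_CUBIC))
E
```

```text
7.35 [ 1.0193  0.451  -0.3041  2.2042 -1.5348  1.1375 -0.5213] pos [ 0.5927 -0.1003  0.1271] F [-0.1191 -0.2057  1.6496] grip 0.004235694220862081
[[ 0.602  -0.207   0.7712]
 [-0.7985 -0.1602  0.5803]
 [ 0.0034 -0.9651 -0.2617]]
turn [ 0.2 -0.   0.2] shift mm [  -0.2 -128.1  -35.1]
1 [ 1.02  0.41 -0.31  2.21 -1.53  1.15 -0.56] err 0.0 0.0 dq 0.04
2 [ 1.02  0.37 -0.31  2.21 -1.52  1.15 -0.6 ] err 0.0 0.0 dq 0.04
3 [ 1.03  0.34 -0.31  2.2  -1.51  1.16 -0.64] err 0.0 0.0 dq 0.04
4 [ 1.03  0.3  -0.31  2.2  -1.51  1.17 -0.68] err 0.0 0.0 dq 0.04
5 [ 1.03  0.26 -0.31  2.2  -1.5   1.18 -0.72] err 0.0 0.0 dq 0.04
6 [ 1.03  0.23 -0.31  2.19 -1.49  1.19 -0.76] err 0.0 0.0 dq 0.04
7 [ 1.03  0.2  -0.31  2.19 -1.48  1.2  -0.8 ] err 0.0 0.0 dq 0.04
8 [ 1.04  0.17 -0.31  2.18 -1.48  1.21 -0.84] err 0.0 0.0 dq 0.04
```

View pics/side4.png

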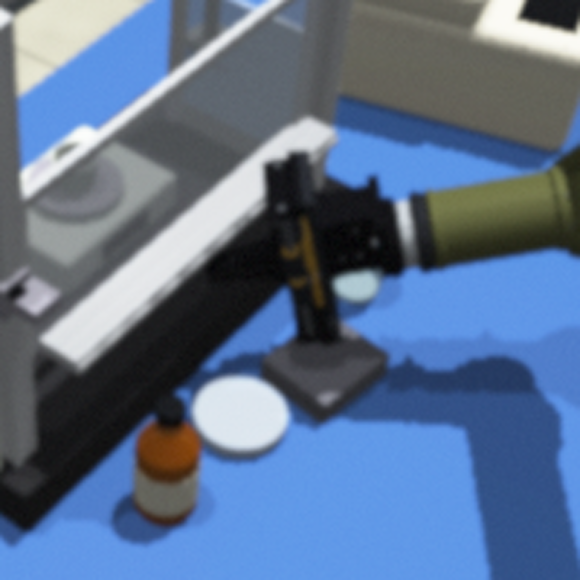

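View pics/top4.png

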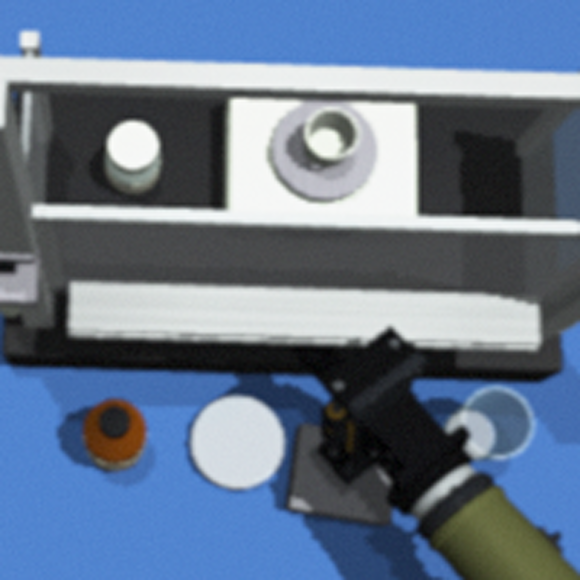

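{"op": "step_arm", "data": {"deltas": [[0,0,0,0,-5,-1.3,0],[0,0,0,0,-10,-2.6,0],[0,0,0,0,-15,-4,0],[0,0,0,0,-20,-5.3,0],[0,0,0,0,-25,-6.6,0],[0,0,0,0,-30,-8,0],[0,0,0,0,-35,-9.3,0],[0,0,0,0,-40,-10.6,0]]}}

```text
time: 8.45
position: [0.5919, -0.1011, 0.1685]
tool_rot: [-1.689, 0.84, -0.647]
ft_force: [0.1, -1.1, -3.7]
grip_width: 0.003
```

```bash
python3 log.py;python3 - <<'E'
from bench import optics
import cv2
for n in ("side","top"):
    im=optics.get_image(n)[:,:,::-1];cv2.imwrite(f"pics/{n}5r.png",im);cv2.imwrite(f"pics/{n}5.png",cv2.resize(im[60:260,200:400],None,fx=2.9,fy=2.9,interpolation=cv2.INTER_CUBIC))
E
```

```text
8.45 [ 1.0246  0.3533 -0.3074  2.2059 -1.5153  1.1582 -0.6216] pos [ 0.5919 -0.1011  0.1685] F [ 0.1002 -1.0909 -3.7478] grip 0.0027451070108500553
[[ 0.6013 -0.2077  0.7716]
 [-0.799  -0.1602  0.5796]
 [ 0.0032 -0.965  -0.2623]]
```

View pics/side5.png

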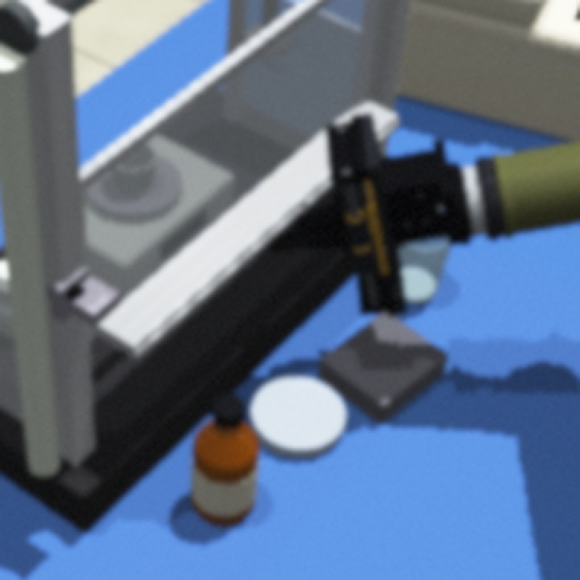

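```bash
cat > zoom.py <<'E'
import cv2,sys
k=sys.argv[1]
s=cv2.imread(f"pics/side{k}r.png");t=cv2.imread(f"pics/top{k}r.png")
# side crop origin (212,135) 45x55 f=10 ; top origin (205,130) 55x60 f=10
a=cv2.resize(s[135:190,210:255],None,fx=8,fy=8,interpolation=cv2.INTER_CUBIC)
b=cv2.resize(t[135:190,208:258],None,fx=8,fy=8,interpolation=cv2.INTER_CUBIC)
cv2.imwrite(f"pics/z{k}.png",cv2.hconcat([a,b]))
E
python3 zoom.py 5
```

```text
(no output)
```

View pics/z5.png

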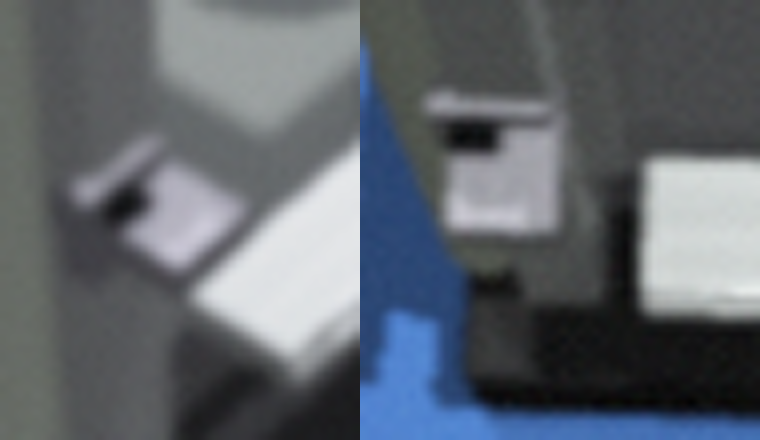

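```bash
cat > ds.py <<'E'
from fit import *
p=[ 0.62221345,-0.09537108,-0.01621891,0.01878403,0.27549149]
for s in np.arange(0,.13,.01):
    f=lambda n,L:(proj(n,W(p,(L[0],L[1],L[2]+p[3]+s)))+.46).round(1)
    print(round(s,3),f("side",(0,.2,.164)),f("side",(-.042,.2,.164)),f("side",(-.045,.2,.158)),f("top",(-.045,.2,.158)),f("top",(0,.2,.164)))
E
python3 ds.py
```

```text
0.0 [233.3 177.1] [246.4 185.1] [247.3 187.3] [243.7 175.8] [244.3 157.5]
0.01 [233.2 174.3] [246.3 182.3] [247.3 184.6] [243.5 174.9] [244.1 156.4]
0.02 [233.1 171.5] [246.3 179.5] [247.2 181.8] [243.3 173.9] [243.9 155.2]
0.03 [232.9 168.7] [246.2 176.7] [247.2 179. ] [243.2 172.9] [243.7 154. ]
0.04 [232.8 165.8] [246.2 173.8] [247.2 176.2] [243.  171.9] [243.5 152.8]
0.05 [232.7 162.9] [246.1 170.9] [247.1 173.3] [242.8 170.9] [243.3 151.5]
0.06 [232.5 159.9] [246.1 168. ] [247.1 170.4] [242.6 169.8] [243.1 150.3]
0.07 [232.4 156.9] [246. 165.] [247.  167.4] [242.3 168.7] [242.9 149. ]
0.08 [232.2 153.9] [246. 162.] [247.  164.4] [242.1 167.6] [242.7 147.6]
0.09 [232.1 150.8] [245.9 158.9] [246.9 161.3] [241.9 166.5] [242.5 146.2]
0.1 [232.  147.7] [245.9 155.8] [246.9 158.3] [241.7 165.3] [242.3 144.8]
0.11 [231.8 144.5] [245.8 152.7] [246.9 155.1] [241.5 164.1] [242.1 143.4]
0.12 [231.7 141.3] [245.8 149.5] [246.8 152. ] [241.2 162.9] [241.8 141.9]
```

{"op": "step_arm", "data": {"deltas": [[0,0,0,0,-5,-1.3,0],[0,0,0,0,-10,-2.6,0],[0,0,0,0,-15,-4,0],[0,0,0,0,-20,-5.3,0],[0,0,0,0,-25,-6.6,0],[0,0,0,0,-30,-8,0],[0,0,0,0,-35,-9.3,0],[0,0,0,0,-40,-10.6,0]]}}

```text
time: 9.55
position: [0.5921, -0.1008, 0.2103]
tool_rot: [-1.689, 0.84, -0.647]
ft_force: [-2.0, -3.5, -4.4]
grip_width: 0.002
```

{"op": "step_arm", "data": {"deltas": [[0,0,0,0,-4,-1,0],[0,0,0,0,-8,-2,0],[0,0,0,0,-12,-3,0],[0,0,0,0,-16,-4,0],[0,0,0,0,-20,-5.3,0],[0,0,0,0,-24,-6.3,0],[0,0,0,0,-27,-7.1,0],[0,0,0,0,-29,-7.6,0]]}}

```text
time: 10.55
position: [0.5923, -0.1003, 0.2402]
tool_rot: [-1.689, 0.839, -0.647]
ft_force: [-3.0, -4.3, -4.9]
grip_width: 0.005
```

```bash
python3 log.py;python3 - <<'E'
from bench import optics
import cv2
for n in ("side","top"):
    im=optics.get_image(n)[:,:,::-1];cv2.imwrite(f"pics/{n}6r.png",im)
E
python3 zoom.py 6
```

```text
10.55 [ 1.0319  0.2016 -0.3127  2.1869 -1.4833  1.1983 -0.796 ] pos [ 0.5923 -0.1003  0.2402] F [-3.0373 -4.2523 -4.8884] grip 0.00532198129623046
[[ 0.6019 -0.2068  0.7714]
 [-0.7986 -0.1603  0.5801]
 [ 0.0037 -0.9652 -0.2616]]
```

View pics/z6.png

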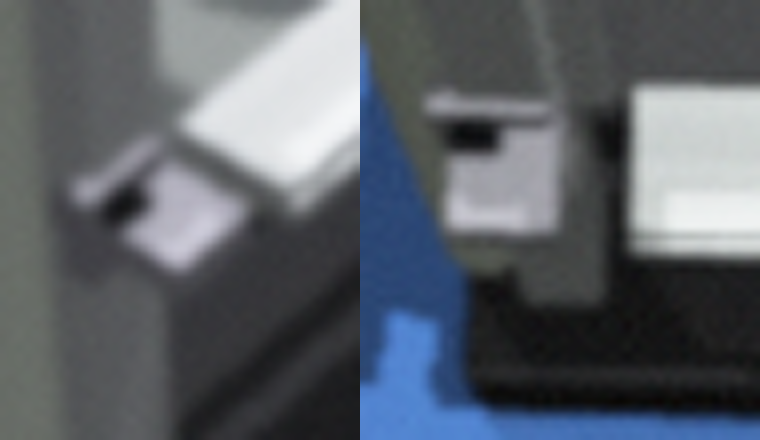

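View pics/side6r.png

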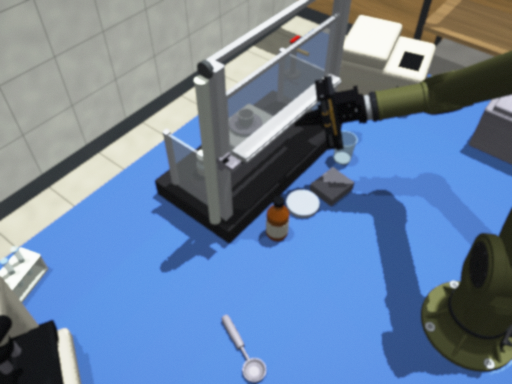

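{"op": "step_arm", "data": {"deltas": [[0,0,0,0,-2,-0.5,0],[0,0,0,0,-4,-1,0],[0,0,0,0,-6,-1.6,0],[0,0,0,0,-8,-2.1,0],[0,0,0,0,-9.5,-2.5,0],[0,0,0,0,-10.5,-2.8,0],[0,0,0,0,-10.8,-2.9,0],[0,0,0,0,-10.8,-2.9,0]]}}

```text
time: 11.65
position: [0.5923, -0.1001, 0.2512]
tool_rot: [-1.688, 0.839, -0.646]
ft_force: [-2.5, -3.0, -3.6]
grip_width: 0.005
```

```bash
python3 log.py;python3 - <<'E'
from bench import optics
import cv2
for n in ("side","top"):
    im=optics.get_image(n)[:,:,::-1];cv2.imwrite(f"pics/{n}7r.png",im)
E
python3 zoom.py 7
```

```text
11.65 [ 1.033   0.1802 -0.313   2.1818 -1.4783  1.2052 -0.823 ] pos [ 0.5923 -0.1001  0.2512] F [-2.4521 -2.9718 -3.6335] grip 0.004962178494340888
[[ 0.602  -0.2067  0.7713]
 [-0.7985 -0.1601  0.5803]
 [ 0.0035 -0.9652 -0.2614]]
```

View pics/z7.png

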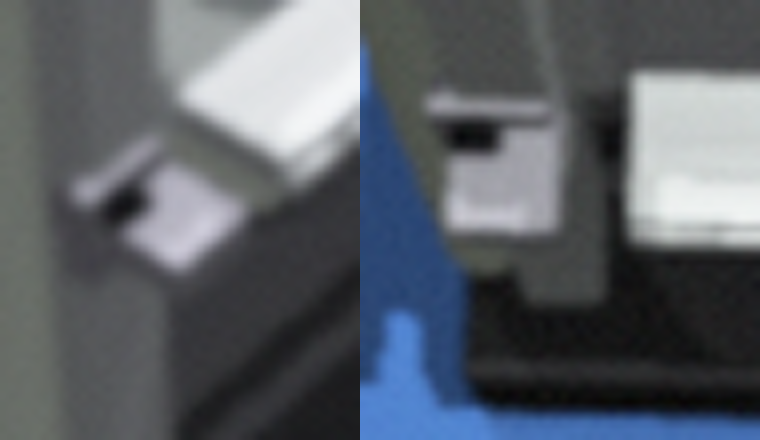

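{"op": "step_arm", "data": {"deltas": [[0,0,0,0,5,1.3,0],[0,0,0,0,10,2.6,0],[0,0,0,0,12,3.1,0],[0,0,0,0,15,-9,0],[0,0,0,0,20,-28,0],[0,0,0,0,27,-52,0],[0,0,0,0,35,-82,0],[0,0,0,0,43,-112,0]]}}

```text
time: 12.75
position: [0.4952, -0.1738, 0.2391]
tool_rot: [-1.688, 0.84, -0.648]
ft_force: [1.0, -1.0, 0.4]
grip_width: 0.003
```

{"op": "step_arm", "data": {"deltas": [[0,0,0,0,3,-10,0],[0,0,0,0,5,-20,0],[0,0,0,0,8,-30,0],[0,0,0,0,10,-40,0],[0,0,0,0,10,-40,0],[0,0,0,0,10,-40,0],[0,0,0,0,10,-40,0],[0,0,0,0,10,-40,0]]}}

```text
time: 13.75
position: [0.4642, -0.1965, 0.2398]
tool_rot: [-1.689, 0.838, -0.646]
ft_force: [0.5, 0.7, -0.3]
grip_width: 0.006
```

```bash
python3 log.py;python3 - <<'E'
from bench import optics
import cv2
for n in ("side","top"):
    im=optics.get_image(n)[:,:,::-1];cv2.imwrite(f"pics/{n}8r.png",im)
E
python3 zoom.py 8
```

```text
13.75 [ 1.2325  0.2066 -0.1417  2.1736 -1.247   1.4737 -0.7555] pos [ 0.4642 -0.1965  0.2398] F [ 0.4599  0.6773 -0.2718] grip 0.005868907639195933
[[ 0.6023 -0.2067  0.771 ]
 [-0.7983 -0.1603  0.5806]
 [ 0.0036 -0.9652 -0.2615]]
```

View pics/z8.png

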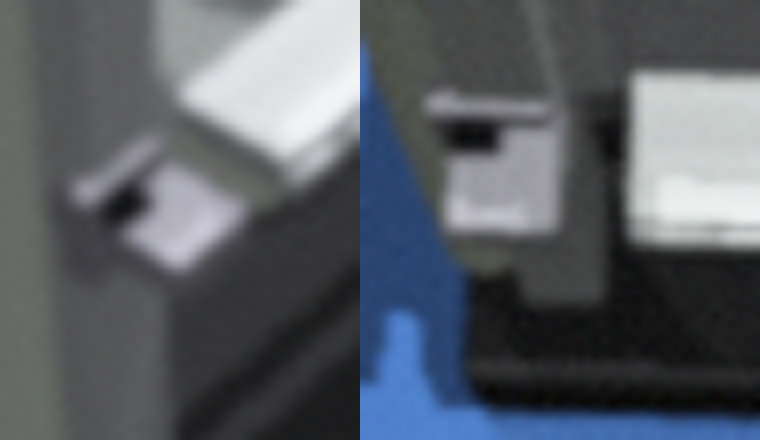

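View pics/top8r.png

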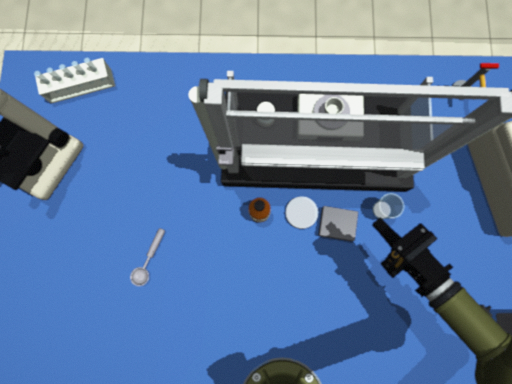

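View pics/side8r.png

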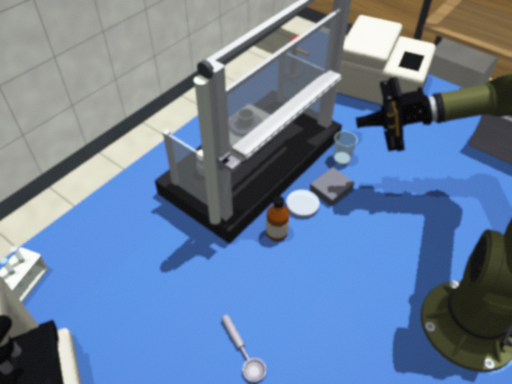

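```bash
python3 - <<'E'
import re
s=open('f1.py').read()
new='''O=[o for o in O if o[2]!=1]+[("side",(0,.2,.164),1,(210+180/8,135+97/8)),("side",(-.042,.2,.164),1,(210+286/8,135+162/8)),("side",(-.045,.2,.158),1,(210+297/8,135+185/8)),("top",(-.045,.2,.158),1,(208+270/8,135+243/8)),("top",(0,.2,.164),1,(208+270/8,135+72/8))]
PF=np.array([ 0.62221345,-0.09537108,-0.01621891])
def r(p)'''
s=s.replace("def r(p)",new,1).replace("f=least_squares(lambda p:r(p).ravel()","f=least_squares(lambda p:np.concatenate([r(p).ravel(),(p[:3]-PF)/[.001,.001,.004]])")
s+='\nprint("lip-mark mm",(.157+p[3]-p[4])*1000)'
open('f2.py','w').write(s)
E
python3 f2.py
```

```text
[ 0.62218293 -0.09541971 -0.01596594  0.12033512  0.27556016]
[[-0.1 -0.3]
 [ 0.1  0.3]
 [ 0.1 -0.2]
 [-0.5  0.2]
 [-0.5  0.1]
 [ 0.1  0.1]
 [-0.2 -0.3]
 [-0.1 -0.2]
 [ 0.5  0.7]]
[0.00082014 0.00071222 0.00339781 0.00202898 0.00245268]
lip z 0.27733512453186165
top (-0.04, 0.27, 0.06) [220.4871649  183.14692231]
top (-0.04, -0.27, 0.06) [414.83030272 188.39249961]
side (-0.04, 0.27, 0.06) [228.72570782 232.6034181 ]
side (-0.04, 0.27, 0) [229.60497509 246.04223839]
side (-0.012, 0.249, 0.06) [225.96679568 222.01680442]
side (-0.012, 0.221, 0.06) [233.03738018 215.46325857]
[ 0.57718866 -0.09470127  0.27033512]
lip-mark mm 1.7749656830348126
```

Lip is within about 2 mm of the tab, and the robot is clear. Handing in.

```bash
python3 -c "
from bench import ctrl
print(ctrl.close_job())"
```

```text
the job is handed in; nothing more can be done
None
```

The sash is up with its lip level with the pointer tab, and I handed the job in at about 14 s. I pushed it from beneath the lip with shut fingers, at about 4 cm/s, for a rise of about 100 mm. Then I lowered the fingers off the lip and backed about 16 cm away.

- **Lip height:** the fit over both camera views puts the lip about 2 mm above the tab, against an allowed 8 mm. The fit's own uncertainty is 2–3 mm. Its largest leftover was 0.7 pixel, at the back corner of the lip in the top view; a rough top-view reading during the push had suggested up to about 3 mm low instead.
- **Resting by itself:** the pictures from before and after the robot let go show the same lip height, so the sash stayed put.
- **Forces:** the wrist read at most about 7 N at the end of each push step. It read about 1 N or less, which is noise, once clear.
- **Bystanders:** the bottle, beaker, dish, slide box and scoop look unmoved in the last pictures. I judged this by eye and did not measure their positions.

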